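# Hold a tube down on the touch-start vortex mixer

### The job

Somebody left a spent yellow microtube lying across the rubber cup of the vortex mixer: clear it into the glass discard beaker first. Then take the white-capped tube out of the green rack, stand its tip in the mixer's cup and press it straight down until the spring-loaded cup has sunk about 4 mm, half of its travel (the mixer runs only while it is held there), and finish like that, still gripping the tube upright and keeping the cup down; do not let go. Press with the tube only, keep the beaker standing, and leave the other tube and things where they are.

Things in the scene. Friction and masses are not known exactly. Their poses are not given: they have to be found in the camera images.
- mixer: touch-start vortex mixer, fixed on suction feet: white rounded housing 128 x 114 mm, 82 mm high to the rubber collar, blue front panel with a black dial. Origin under the centre of the housing on the desk, z up, -x is the front (panel) side. The cup stands on top, on a vertical axis 8 mm behind (+x of) the origin.
- cup_rim (a point): centre of the mouth of the mixer's black rubber cup, at rim height (108.5 mm above the desk when released); it sinks with the cup. The cup is a round funnel 18 mm high, 43 mm in outer diameter at the rim, its hole about 33 mm wide at the rim and narrowing to about 15 mm at its floor.
- cup_seat (a point): centre of the cup's inner floor, 13 mm below the rim, where a tube's tip is to rest; it sinks with the cup.
- mixer_cup (a joint): how far the cup is pressed down, in m: 0 released, 0.008 on its bottom stop. A spring pushes it up: about 4 N to start it moving, then 1.5 N more for each mm (about 10 N at 4 mm, 16 N at the stop); it comes back up when let go.
- spent_tube: yellow 1.5 ml microtube, empty, 10 g, 41 mm long, 12 mm wide, 11 mm high, lying level across the mouth of the cup on its rim. Origin at the centre of its underside; its own y axis runs along its length, x across it, z up.
- sample_tube: the 15 ml conical tube with the white screw cap, 112 mm long, about 25 g, standing upright in the rack, the top 46 mm of it above the rack. Origin at the tip (the middle of the underside), z along the tube to the cap. Body 16 mm in diameter with a conical tip (the lowest 20 mm or so), cap 20 mm in diameter, from 98 to 112 mm above the tip.
- rack: green open tube rack, fixed, 62 mm (x) by 198 mm (y) by 70 mm high, origin under its centre on the desk. Both tubes stand in the row 14.5 mm to its -x side, 96 mm apart, on its floor 4 mm above the desk; which of them stands where changes.
- tube_b: the blue-capped 15 ml tube in the rack, of the same size, pink contents: leave it. Origin at its tip.
- beaker: small glass beaker used for discards, loose, 90 g, 54 mm in outer diameter, mouth about 45 mm wide, 66 mm high. Origin at the centre of its underside, z up.
- tip_box: yellow pipette tip box with a clear lid, 80 x 126 x 72 mm, fixed in its place. Origin at the centre of its underside.
- flask: flat clear culture flask with an orange cap, 52 x 99 x 24 mm, lying loose: leave it. Origin at the centre of its underside.
- pen_marker: white marker pen with a blue cap, 13 x 132 x 14 mm, lying on the desk, fixed in its place. Origin at the centre of its underside.
There are look-alikes about, which are no part of the job. Several things look just like the beaker: the one meant starts farthest to the robot's left. There is more than one size of the rack; the one meant has the size given above.

How it is judged:
By the outcome, as a careful person would: the job done as asked, in the order asked, and still so for the second after the job is handed in, while the arm keeps its last pose, push and grip.
It also fails if it takes over 56 s, if anything falls off the work surface, if the arm or the gripper's body presses on something with over 40 N, if the wrist force passes 120 N, or if a joint passes its speed limit or range.

### The arm

A 7-joint arm with a two-finger parallel gripper is mounted at the origin on a cart in front of the work surface, level with it; the furniture and walls round the work are solid. World frame = base frame: x ahead of the robot, y to its left, z up, the work surface at z = 0. Lengths are in m, angles in rad, forces in N, time in s.
With the tool pointing down it reaches from about 0.425 to 0.825 m from the base axis. Payload 3.6 kg.
Tool frame: the origin (TCP) lies at the very end of the fingers, on their centre line; the grasp point (between the pads) lies 19 mm behind it; z points along the fingers, y is the line along which they close (so a half turn about z gives the same grasp; the last joint's range is limited). The gripper opens to 93 mm and grips with 3 to 60 N. Pads are 15 mm wide; open, the fingers measure 128 mm over their backs; the gripper's body (75 mm by 188 mm) begins 65 mm behind the grasp point.
Start: joints at [-1.141, 0.615, -0.013, 1.423, 0.008, 1.103, -0.04], TCP at [0.286, 0.584, 0.219] pointing down, gripper open.
Joint ranges: [-3.12, 3.12], [-0.3, 2.06], [-1.34, 1.32], [0.26, 2.42], [-1.36, 4.5], [0.01, 1.98], [-2.84, 2.84]. Speed limits (rad/s): [2.79, 2.79, 3.14, 3.14, 3.14, 3.14, 3.14].

### API

Orientations are given as a rotation vector (axis times angle).
In Python, from station import ctrl gives the robot as it stands.
- The arm moves only by the tool play_rows, never from a script. Its argument "deltas" is a list of rows, each an object with "slide": the shift along the tool's x, y, z in units of 30 mm (1.0 is 30 mm), a list of three; "twist": the turn, a rotation vector about the tool's x, y, z in units of 6 degrees (1.0 is 6 degrees), a list of three; "hand": the finger opening in mm, from 0 to 93. In form: [{"slide": [tx, ty, tz], "twist": [wx, wy, wz], "hand": hand}, ...]. A call has exactly 10 rows; each row shifts and turns the commanded pose from where the row before left it, along the tool's axes as they then stand; what a row does not reach is not made up. A row lasts 1/12 s, in which the tool goes at most 41.7 mm and 7.16 degrees, less where a joint would pass 70% of its speed; a pose out of reach is approached as far as the arm can. A call is refused whole if a number of a shift passes 1 or a number of a turn 1, either way. A call with a gripper value outside its range is refused whole. The fingers move at their own pace and stop on an object; the grip force is fixed at half the most. Time passes only in rows, so rows that do not move let the fingers close, or fill a call up. It gives the time, the measured TCP pose, the force, the opening and the grip force at its end, in the units of the state.
- ctrl.get_obs(): the state, without advancing time (a new reading comes with each control period).
- ctrl.get_image(name): name is "scene" or "side" or "wrist"; returns (picture, depth): 400x640x3 uint8, red, green, blue; 400x640 float32, m along the optical axis (not along the pixel's ray), 0 where there is no reading.
- ctrl.camera_info(name): a dict with "mtx" (3x3 intrinsics, pixels), "R" (3x3) and "t" (3): a world point X has camera coordinates R X + t. Camera axes: x right, y down, z forward; pixel columns grow to the right and rows downward; lengths in m; the calibration is good to about 2 mm. A picture is of the moment at which its call begins: read the wrist's pose just before it. camera_info takes no time and is no camera call; for the wrist camera it gives the pose at the moment of the call.
- ctrl.hand_in(): hands the job in; it is judged then, once.
The state is a dict: "time_s": time; "joint_pos": joint angles; "joint_velocities": joint speeds; "effort": joint torques, N m; "ee_pos": TCP position; "ee_rot": TCP orientation; "ft_force": force on the tool from outside, world axes, zero at the start; "wrist_torque": the same for the moment, N m; "grip_width": finger opening in m; "finger_force": force on a finger pad.
Only numpy, scipy, OpenCV 4.12 (cv2) and the standard library are available. Lean on these libraries where they do the work, as an engineer would, in place of code of your own. Each camera call takes 0.05 s, during which the arm holds its last target. There are 200 camera calls.

## Working session

There is one attempt and no reset: what is moved stays moved. The work goes in short steps, Python scripts to look and compute and a tool call to move; the robot and the scene stay as the last step left them, time stands still between calls to the robot, and variables do not carry over. Pictures are saved under pics/ and viewed, at most 10 in all, crops included, and the job is handed in when it is done.

Besides the shell and the picture viewer there is one more tool, called as a command line: name --argument value ..., lists and objects as JSON in quotes. play_rows: Moves the arm, as the interface text tells. Its arguments: {"type":"object","properties":{"deltas":{"type":"array","items":{"type":"object","properties":{"slide":{"type":"array","items":{"type":"number"}},"twist":{"type":"array","items":{"type":"number"}},"hand":{"type":"number"}}}}},"required":["deltas"]}

```bash
ls; mkdir -p pics; cat > h.py <<'E'
import numpy as np,cv2
from station import ctrl
def shot(n,f):
    ci=ctrl.camera_info(n); im,d=ctrl.get_image(n)
    np.savez('pics/'+f+'.npz',im=im,d=d,K=ci['mtx'],R=ci['R'],t=ci['t'])
    cv2.imwrite('pics/'+f+'.png',im[:,:,::-1]); return im,d,ci
def cloud(f):
    z=np.load('pics/'+f+'.npz'); d=z['d']; v,u=np.mgrid[:400,:640]
    c=np.stack([u,v,np.ones_like(u)],-1)@np.linalg.inv(z['K']).T*d[...,None]
    return (c-z['t'])@z['R'], z['im'], d   # R^T(c-t)
E
python3 - <<'E'
from h import *
o=ctrl.get_obs(); print({k:np.round(v,3).tolist() for k,v in o.items()})
for n in('scene','side'): 
    _,_,c=shot(n,n+'0'); print(n,-np.array(c['R']).T@c['t'])
a=[cv2.imread(f'pics/{n}0.png') for n in('scene','side')]
E
```

```text
pics
{'time_s': 0.0, 'joint_pos': [-1.141, 0.616, -0.013, 1.425, 0.008, 1.103, -0.04], 'joint_velocities': [-0.001, 0.002, 0.002, 0.001, -0.001, 0.001, -0.0], 'effort': [-0.0, -45.894, 0.209, -16.574, -0.061, 0.02, 0.0], 'ee_pos': [0.286, 0.583, 0.218], 'ee_rot': [-0.71, -3.06, 0.004], 'ft_force': [-0.364, 0.106, -0.555], 'wrist_torque': [0.006, -0.046, 0.015], 'finger_force': 0.0, 'grip_width': 0.093}
scene [-0.00831676 -0.55775086  0.54431508]
side [ 0.13585688 -1.1632684   0.70379649]
```

View pics/scene0.png

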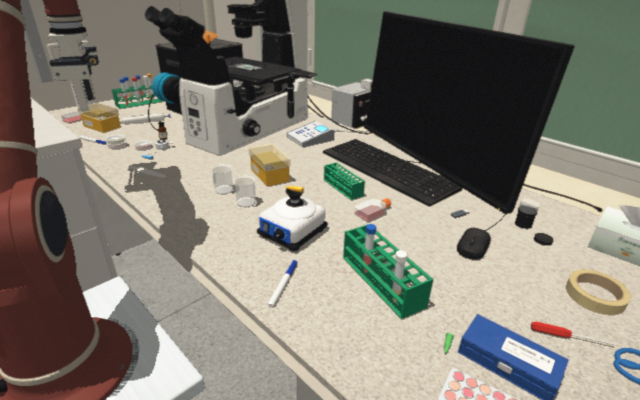

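View pics/side0.png

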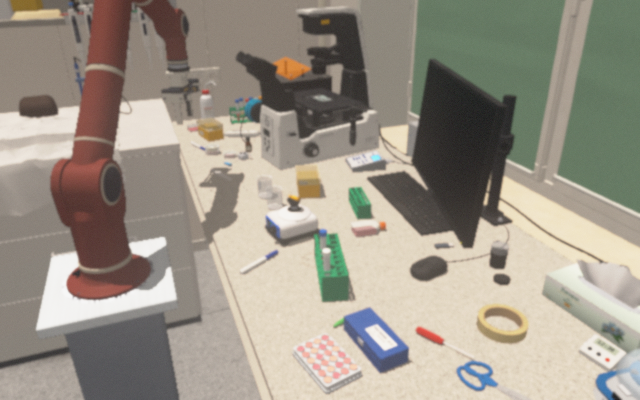

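Scene view: the yellow tube lies on the cup at (294,190), the beakers are at (222,179) and (245,192), and the white cap is at (400,260) and the blue at (370,232) in the large rack. Next I measure these from depth.

```bash
python3 - <<'E'
from h import *
P,im,d=cloud('scene0')
def box(n,u0,u1,v0,v1,f):
    m=np.zeros(d.shape,bool); m[v0:v1,u0:u1]=1; m&=(d>0)&f(P,im.astype(int)); q=P[m]
    if len(q): print(n,m.sum(),'med',np.median(q,0).round(3),'lo',np.percentile(q,3,0).round(3),'hi',np.percentile(q,97,0).round(3))
    return q
T=lambda P,i:P[...,2]>0.01
box('desk',200,500,150,300,lambda P,i:abs(P[...,2])<.01)
box('beakA',208,234,160,195,T); box('beakB',234,258,174,208,T)
y=box('spent',282,306,180,202,lambda P,i:(i[...,0]>120)&(i[...,2]<90)&(P[...,2]>.09))
black=box('cup',278,312,180,215,lambda P,i:(i.max(-1)<70)&(P[...,2]>.08))
box('housing',255,330,190,250,lambda P,i:(i.min(-1)>150)&(P[...,2]>.02))
box('housTop',255,330,190,250,lambda P,i:(i.min(-1)>150)&(P[...,2]>.07))
box('white',390,412,245,282,lambda P,i:(i.min(-1)>140)&(P[...,2]>.08))
box('whitetop',390,412,245,282,lambda P,i:(P[...,2]>.11))
box('blue',360,380,222,250,lambda P,i:(P[...,2]>.11))
box('rack',340,435,225,315,lambda P,i:(i[...,1]>i[...,0]+30)&(P[...,2]>.06))
box('rack2',318,370,160,205,lambda P,i:(i[...,1]>i[...,0]+30)&(P[...,2]>.02))
box('tipbox',248,295,140,190,lambda P,i:P[...,2]>.06)
big=cv2.resize(im[150:310,200:440],None,fx=3,fy=3,interpolation=cv2.INTER_CUBIC)
cv2.imwrite('pics/crop.png',big[:,:,::-1])
E
```

```text
desk 27855 med [ 0.601 -0.053  0.001] lo [ 0.308 -0.342 -0.001] hi [0.921 0.424 0.005]
beakA 487 med [0.492 0.303 0.047] lo [0.473 0.292 0.013] hi [0.521 0.343 0.066]
beakB 545 med [0.498 0.209 0.047] lo [0.478 0.196 0.012] hi [0.527 0.247 0.066]
spent 54 med [0.51  0.034 0.116] lo [0.502 0.019 0.113] hi [0.516 0.051 0.12 ]
cup 170 med [0.506 0.032 0.097] lo [0.493 0.019 0.081] hi [0.523 0.052 0.109]
housing 1246 med [0.483 0.013 0.065] lo [ 0.444 -0.019  0.055] hi [0.556 0.076 0.078]
housTop 408 med [0.495 0.021 0.074] lo [ 0.471 -0.001  0.07 ] hi [0.547 0.07  0.079]
white 143 med [ 0.485 -0.266  0.112] lo [ 0.481 -0.272  0.082] hi [ 0.496 -0.257  0.117]
whitetop 88 med [ 0.488 -0.266  0.116] lo [ 0.481 -0.273  0.111] hi [ 0.498 -0.257  0.118]
blue 73 med [ 0.515 -0.177  0.116] lo [ 0.508 -0.184  0.111] hi [ 0.525 -0.168  0.117]
rack 1411 med [ 0.513 -0.221  0.07 ] lo [ 0.472 -0.309  0.063] hi [ 0.56  -0.117  0.113]
rack2 602 med [0.746 0.099 0.043] lo [0.718 0.037 0.021] hi [0.778 0.174 0.05 ]
tipbox 718 med [0.635 0.283 0.072] lo [0.506 0.048 0.061] hi [0.685 0.363 0.115]
```

View pics/crop.png

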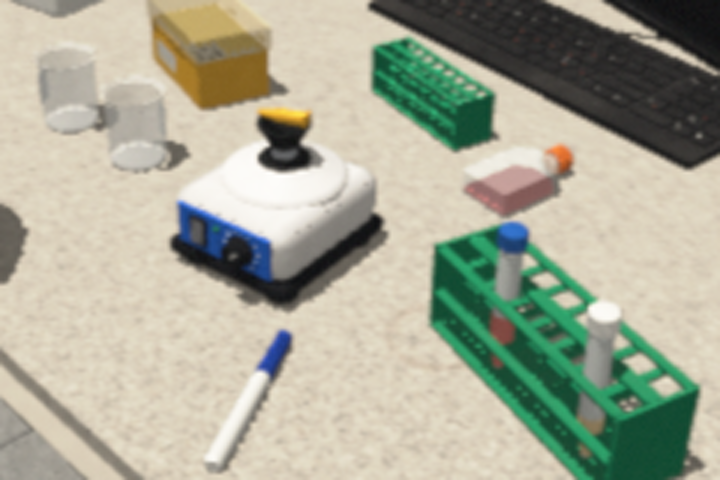

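```bash
cat >> h.py <<'E'
from scipy.spatial.transform import Rotation as Ro
def plan(pos,x=None,tilt=0):
    """tool-frame moves to reach pos; x=desired world xy heading of tool x; twist total in 6deg units"""
    o=ctrl.get_obs(); R=Ro.from_rotvec(o['ee_rot']); M=R.as_matrix(); p=np.array(o['ee_pos'])
    print('pos',p.round(4),'toolaxes x',M[:,0].round(3),'y',M[:,1].round(3),'z',M[:,2].round(3),'t',o['time_s'],'w',o['grip_width'])
    print('slide units total',(M.T@(np.array(pos)-p)/.03).round(3))
    if x is not None:
        X=np.array([*x,0.]);X/=np.linalg.norm(X);Z=np.array([0,0,-1.]);D=np.c_[X,np.cross(Z,X),Z]
        if tilt: D=D@Ro.from_euler('y',tilt,degrees=True).as_matrix()
        print('twist units total',((R.inv()*Ro.from_matrix(D)).as_rotvec()/np.radians(6)).round(3))
E
python3 - <<'E'
from h import *
P,im,d=cloud('scene0'); i=im.astype(int)
m=np.zeros(d.shape,bool); m[178:204,280:308]=1; m&=(i[...,0]>110)&(i[...,2]<i[...,0]-50)&(P[...,2]>.09)
q=P[m][:,:2]; c=q.mean(0); w,v=np.linalg.eigh(np.cov((q-c).T)); print(c,w**.5,v[:,1])
print(ctrl.camera_info('wrist')['mtx'][0][0],-np.array(ctrl.camera_info('wrist')['R']).T@ctrl.camera_info('wrist')['t'])
plan([.47,.034,.25],v[:,1])
E
```

```text
[0.49578857 0.01779839] [0.00992507 0.1303178 ] [0.65714548 0.75376377]
328.1753695853466 [0.2102253  0.61953019 0.38441245]
pos [0.2858 0.583  0.2176] toolaxes x [-0.898  0.44  -0.   ] y [ 0.44   0.898 -0.002] z [-0.001 -0.002 -1.   ] t 0.1 w 0.09311192171581642
slide units total [-13.568 -13.732  -1.047]
twist units total [-1.5000e-02  2.1000e-02  1.7495e+01]
```

play_rows --deltas '[{"slide": [-0.9, -0.9, -0.1], "twist": [0, 0, 0], "hand": 93}, {"slide": [-0.9, -0.9, -0.1], "twist": [0, 0, 0], "hand": 93}, {"slide": [-0.9, -0.9, -0.1], "twist": [0, 0, 0], "hand": 93}, {"slide": [-0.9, -0.9, -0.1], "twist": [0, 0, 0], "hand": 93}, {"slide": [-0.9, -0.9, -0.1], "twist": [0, 0, 0], "hand": 93}, {"slide": [-0.9, -0.9, -0.1], "twist": [0, 0, 0], "hand": 93}, {"slide": [-0.9, -0.9, -0.1], "twist": [0, 0, 0], "hand": 93}, {"slide": [-0.9, -0.9, -0.1], "twist": [0, 0, 0], "hand": 60}, {"slide": [-0.9, -0.9, -0.1], "twist": [0, 0, 0], "hand": 60}, {"slide": [-0.9, -0.9, -0.1], "twist": [0, 0, 0], "hand": 60}]'

```text
time_s: 0.93
ee_pos: [0.4097, 0.2203, 0.2486]
ee_rot: [-0.709, -3.06, 0.001]
ft_force: [1.0, 0.6, -0.7]
grip_width: 0.0774
finger_force: 0.0
```

```bash
python3 - <<'E'
from h import *
P,im,d=cloud('scene0'); i=im.astype(int)
m=np.zeros(d.shape,bool); m[178:204,280:308]=1; m&=(i[...,0]>110)&(i[...,2]<i[...,0]-50)&(P[...,2]>.105)&(P[...,2]<.13)
q=P[m][:,:2]; c=np.median(q,0); w,v=np.linalg.eigh(np.cov((q-c).T)); print(c,w**.5,v[:,1])
plan([.47,.034,.25],v[:,1]*np.sign(v[1,1]))
E
```

```text
[0.51022635 0.03409815] [0.00243599 0.010868  ] [-0.4402422   0.89787906]
pos [0.4097 0.2203 0.2486] toolaxes x [-0.898  0.44   0.   ] y [ 0.44   0.898 -0.001] z [-0.001 -0.    -1.   ] t 0.9333 w 0.07743994431943997
slide units total [-4.538 -4.693 -0.046]
twist units total [-6.000e-03 -1.000e-03  6.296e+00]
```

play_rows --deltas '[{"slide": [-0.9, -0.94, 0], "twist": [0, 0, 0], "hand": 45}, {"slide": [-0.9, -0.94, 0], "twist": [0, 0, 0], "hand": 45}, {"slide": [-0.9, -0.94, 0], "twist": [0, 0, 0], "hand": 45}, {"slide": [-0.9, -0.94, 0], "twist": [0, 0, 0], "hand": 45}, {"slide": [-0.9, -0.94, 0], "twist": [0, 0, 0.9], "hand": 45}, {"slide": [0, 0, 0], "twist": [0, 0, 1], "hand": 45}, {"slide": [0, 0, 0], "twist": [0, 0, 1], "hand": 45}, {"slide": [0, 0, 0], "twist": [0, 0, 1], "hand": 45}, {"slide": [0, 0, 0], "twist": [0, 0, 1], "hand": 45}, {"slide": [0, 0, 0], "twist": [0, 0, 1], "hand": 45}]'

```text
time_s: 1.77
ee_pos: [0.4685, 0.0361, 0.2483]
ee_rot: [-1.614, -2.695, 0.001]
ft_force: [1.0, -0.8, 0.1]
grip_width: 0.0449
finger_force: 0.0
```

```bash
python3 - <<'E'
from h import *
shot('wrist','w1'); P,im,d=cloud('w1'); i=im.astype(int)
m=(i[...,0]>110)&(i[...,2]<i[...,0]-60)&(P[...,2]>.1)&(P[...,2]<.13)&(abs(P[...,0]-.51)<.05)&(abs(P[...,1]-.034)<.05)
m=cv2.morphologyEx(m.astype('u1'),cv2.MORPH_OPEN,np.ones((3,3)))>0
q=P[m];print(m.sum(),q.min(0),q.max(0),np.percentile(q[:,2],[10,50,90])); r=cv2.minAreaRect(q[:,:2].astype('f4')*1000);print(r)
v=cv2.boxPoints(r);print(v)
plan([.47,.034,.25])
E
```

```text
368 [0.49689792 0.02032709 0.10039001] [0.52080326 0.05668034 0.12156141] [0.11622602 0.11860623 0.12009142]
((507.3752746582031, 39.33354187011719), (10.233105659484863, 38.505516052246094), 28.29499053955078)
[[493.74402   53.860653]
 [511.99606   19.955822]
 [521.00653   24.80643 ]
 [502.7545    58.71126 ]]
pos [0.4685 0.0364 0.2483] toolaxes x [-0.469  0.883  0.   ] y [ 0.883  0.469 -0.001] z [-0.001 -0.    -1.   ] t 1.8167 w 0.04522875514566191
slide units total [-0.093  0.007 -0.058]
```

View pics/w1.png

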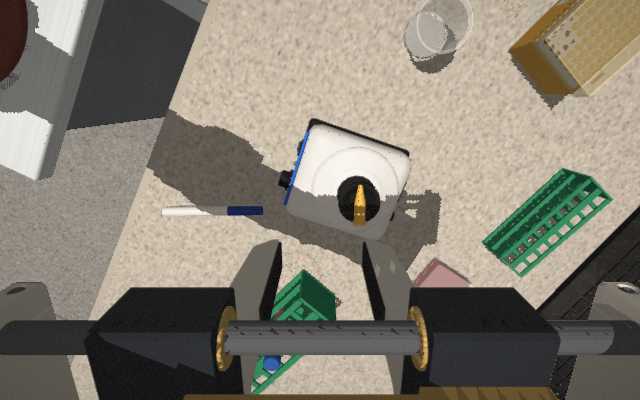

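Wrist view: the tube on the cup at (360,205) is parallel to tool x, and the beaker is at the top (435,28). I descend over it.

play_rows --deltas '[{"slide": [-0.31, 0.6, 0], "twist": [0, 0, 0], "hand": 45}, {"slide": [-0.31, 0.6, 0], "twist": [0, 0, 0], "hand": 45}, {"slide": [0, 0, 1], "twist": [0, 0, 0], "hand": 45}, {"slide": [0, 0, 1], "twist": [0, 0, 0], "hand": 45}, {"slide": [0, 0, 1], "twist": [0, 0, 0], "hand": 45}, {"slide": [0, 0, 0.8], "twist": [0, 0, 0], "hand": 45}, {"slide": [0, 0, 0.4], "twist": [0, 0, 0], "hand": 45}, {"slide": [0, 0, 0.2], "twist": [0, 0, 0], "hand": 45}, {"slide": [0, 0, 0], "twist": [0, 0, 0], "hand": 45}, {"slide": [0, 0, 0], "twist": [0, 0, 0], "hand": 45}]'

```text
time_s: 2.65
ee_pos: [0.5097, 0.0371, 0.117]
ee_rot: [1.605, 2.7, 0.0]
ft_force: [0.1, -0.2, 1.1]
grip_width: 0.0449
finger_force: 0.0
```

```bash
python3 - <<'E'
from h import *
shot('wrist','w2'); P,im,d=cloud('w2'); i=im.astype(int)
m=(i[...,0]>110)&(i[...,2]<i[...,0]-60)&(P[...,2]>.1)&(P[...,2]<.13)&(abs(P[...,0]-.51)<.04)&(abs(P[...,1]-.034)<.04)
q=P[m];print(m.sum(),np.percentile(q,[2,50,98],0).round(4)); print(cv2.minAreaRect(q[:,:2].astype('f4')*1000))
plan([.509,.037,.112])
E
```

```text
1055 [[0.4983 0.0215 0.115 ]
 [0.5087 0.0381 0.1187]
 [0.5203 0.0555 0.1206]]
((508.5309143066406, 39.962120056152344), (12.511958122253418, 39.43785095214844), 25.829599380493164)
pos [0.5101 0.0371 0.1175] toolaxes x [-0.477  0.879 -0.001] y [0.879 0.477 0.002] z [ 0.002  0.    -1.   ] t 2.7 w 0.04500846538943928
slide units total [ 0.014 -0.036  0.183]
```

View pics/w2.png

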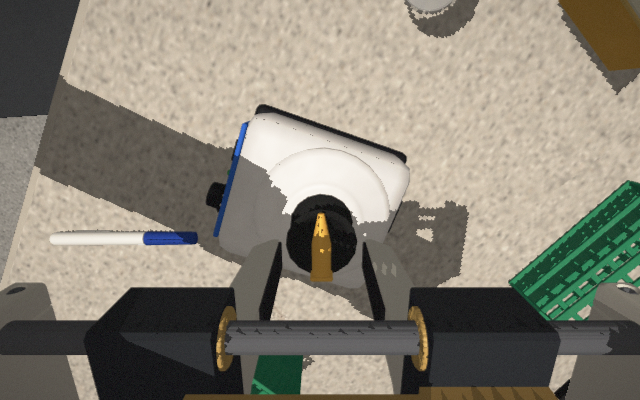

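The tube at (321,250) is centred between the fingers. I lower a little and close.

play_rows --deltas '[{"slide": [0, 0, 0.19], "twist": [0, 0, 0], "hand": 45}, {"slide": [0, 0, 0], "twist": [0, 0, 0], "hand": 30}, {"slide": [0, 0, 0], "twist": [0, 0, 0], "hand": 20}, {"slide": [0, 0, 0], "twist": [0, 0, 0], "hand": 6}, {"slide": [0, 0, 0], "twist": [0, 0, 0], "hand": 6}, {"slide": [0, 0, 0], "twist": [0, 0, 0], "hand": 6}, {"slide": [0, 0, 0], "twist": [0, 0, 0], "hand": 6}, {"slide": [0, 0, 0], "twist": [0, 0, 0], "hand": 6}, {"slide": [0, 0, 0], "twist": [0, 0, 0], "hand": 6}, {"slide": [0, 0, 0], "twist": [0, 0, 0], "hand": 6}]'

```text
time_s: 3.53
ee_pos: [0.5094, 0.0372, 0.111]
ee_rot: [1.606, 2.7, 0.0]
ft_force: [-0.2, 0.3, 1.0]
grip_width: 0.0112
finger_force: 30.0
```

play_rows --deltas '[{"slide": [0, 0, -0.5], "twist": [0, 0, 0], "hand": 6}, {"slide": [0, 0, -1], "twist": [0, 0, 0], "hand": 6}, {"slide": [0, 0, -1], "twist": [0, 0, 0], "hand": 6}, {"slide": [0, 0, -1], "twist": [0, 0, 1], "hand": 6}, {"slide": [0, 0, -0.5], "twist": [0, 0, 1], "hand": 6}, {"slide": [0, 0, 0], "twist": [0, 0, 1], "hand": 6}, {"slide": [0, 0, 0], "twist": [0, 0, 1], "hand": 6}, {"slide": [0, 0, 0], "twist": [0, 0, 1], "hand": 6}, {"slide": [0, 0, 0], "twist": [0, 0, 1], "hand": 6}, {"slide": [0, 0, 0], "twist": [0, 0, 1], "hand": 6}]'

```text
time_s: 4.37
ee_pos: [0.5091, 0.0372, 0.2309]
ee_rot: [-2.472, -1.938, 0.001]
ft_force: [-0.0, -0.1, -0.0]
grip_width: 0.0109
finger_force: 30.0
```

```bash
python3 - <<'E'
from h import *
plan([.45,.29,.22],[.49,.318]); print(ctrl.get_obs()['joint_pos'],ctrl.get_obs()['finger_force'])
E
```

```text
pos [0.5091 0.0372 0.2309] toolaxes x [ 0.239  0.971 -0.   ] y [ 0.971 -0.239 -0.   ] z [-0.  0. -1.] t 4.3667 w 0.010868083451726377
slide units total [ 7.713 -3.923  0.364]
twist units total [-4.000e-03  2.000e-03  7.203e+00]
[-0.43300212  0.41207252  0.45584595  1.81360295 -0.2161718   0.96553563
 -0.12726563] 29.99438613653183
```

play_rows --deltas '[{"slide": [0.96, -0.49, 0], "twist": [0, 0, 0], "hand": 6}, {"slide": [0.96, -0.49, 0], "twist": [0, 0, 0], "hand": 6}, {"slide": [0.96, -0.49, 0], "twist": [0, 0, 0], "hand": 6}, {"slide": [0.96, -0.49, 0], "twist": [0, 0, 0], "hand": 6}, {"slide": [0.96, -0.49, 0], "twist": [0, 0, 0], "hand": 6}, {"slide": [0.96, -0.49, 0], "twist": [0, 0, 0], "hand": 6}, {"slide": [0.96, -0.49, 0], "twist": [0, 0, 0], "hand": 6}, {"slide": [0.96, -0.49, 0], "twist": [0, 0, 1], "hand": 6}, {"slide": [0, 0, 0], "twist": [0, 0, 1], "hand": 6}, {"slide": [0, 0, 0], "twist": [0, 0, 1], "hand": 6}]'

```text
time_s: 5.2
ee_pos: [0.4473, 0.2916, 0.2304]
ee_rot: [-2.74, -1.535, 0.001]
ft_force: [0.1, -0.7, -1.1]
grip_width: 0.0111
finger_force: 30.0
```

play_rows --deltas '[{"slide": [0, 0, 0], "twist": [0, 0, 1], "hand": 6}, {"slide": [0, 0, 0], "twist": [0, 0, 1], "hand": 6}, {"slide": [0, 0, 0], "twist": [0, 0, 1], "hand": 6}, {"slide": [0, 0, 0], "twist": [0, 0, 1], "hand": 6}, {"slide": [0, 0, 0], "twist": [0, 0.5, 0.2], "hand": 6}, {"slide": [0, 0, 0], "twist": [0, 1, 0], "hand": 6}, {"slide": [0, 0, 0], "twist": [0, 1, 0], "hand": 6}, {"slide": [0, 0, 0], "twist": [0, 1, 0], "hand": 6}, {"slide": [0, 0, 0], "twist": [0, 1, 0], "hand": 6}, {"slide": [0, 0, 0], "twist": [0, 0, 0], "hand": 6}]'

```text
time_s: 6.03
ee_pos: [0.4428, 0.2847, 0.2277]
ee_rot: [-2.812, -0.838, -0.661]
ft_force: [-2.6, 0.1, -1.3]
grip_width: 0.0114
finger_force: 30.0
```

```bash
python3 - <<'E'
from h import *
plan([.497,.318,.15],[.497,.318],40); print(ctrl.get_obs()['joint_pos'])
im,d,c=shot('wrist','w3'); P,im,d=cloud('w3')
sel=(d>0)&(P[...,2]>.05)&(P[...,2]<.075)&(abs(P[...,0]-.5)<.06)
q=P[sel]
for y0,y1 in((.27,.36),(.17,.265)):
    s=q[(q[:,1]>y0)&(q[:,1]<y1)&(q[:,0]<.55)]; print(len(s), np.percentile(s,[1,50,99],0).round(3) if len(s) else '')
E
```

```text
pos [0.4428 0.2847 0.2277] toolaxes x [0.749 0.489 0.447] y [ 0.548 -0.837 -0.003] z [ 0.372  0.247 -0.895] t 6.0333 w 0.011429740402462125
slide units total [0.74  0.07  3.262]
twist units total [-0.081  2.247  0.068]
[-1.02239197  0.26969879  0.50572955  2.17128532 -0.49182356  0.29973012
 -1.11459832]
619 [[0.469 0.293 0.051]
 [0.503 0.326 0.065]
 [0.521 0.345 0.068]]
714 [[0.474 0.198 0.05 ]
 [0.507 0.215 0.065]
 [0.526 0.25  0.069]]
```

View pics/w3.png

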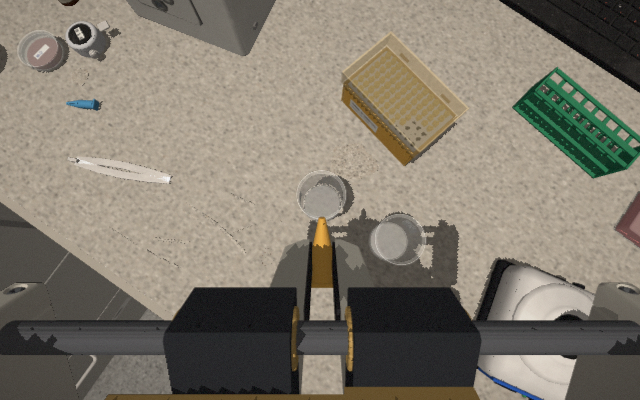

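The target beaker is at (321,195), leftmost, with its rim centre at about (0.495, 0.319). I add tilt, then approach.

play_rows --deltas '[{"slide": [0.7, 0, 0.4], "twist": [0, 0, 0], "hand": 6}, {"slide": [0, 0, 1], "twist": [0, 0, 0], "hand": 6}, {"slide": [0, 0, 0.8], "twist": [0, 0.6, 0], "hand": 6}, {"slide": [0, 0, 0], "twist": [0, 0.8, 0], "hand": 6}, {"slide": [0, 0, 0], "twist": [0, 0.8, 0], "hand": 6}, {"slide": [0, 0, 0], "twist": [0, 0, 0], "hand": 6}, {"slide": [0, 0, 0], "twist": [0, 0, 0], "hand": 6}, {"slide": [0, 0, 0], "twist": [0, 0, 0], "hand": 6}, {"slide": [0, 0, 0], "twist": [0, 0, 0], "hand": 6}, {"slide": [0, 0, 0], "twist": [0, 0, 0], "hand": 6}]'

```text
time_s: 6.92
ee_pos: [0.4915, 0.3234, 0.1965]
ee_rot: [-2.727, -0.826, -0.806]
ft_force: [-0.1, 0.2, -1.3]
grip_width: 0.0109
finger_force: 30.0
```

```bash
python3 - <<'E'
from h import *
plan([.495,.319,.077],[.497,.318],40); print(ctrl.get_obs()['joint_pos'])
E
```

```text
pos [0.4915 0.3234 0.1965] toolaxes x [0.699 0.461 0.547] y [ 0.558 -0.829 -0.015] z [ 0.447  0.316 -0.837] t 6.9167 w 0.010916680927698081
slide units total [-2.167  0.246  3.34 ]
twist units total [-0.244  1.137  0.096]
[-0.71804585  0.37414395  0.13033218  2.1608988  -1.03784273  0.05763568
 -0.57114155]
```

play_rows --deltas '[{"slide": [-0.43, 0.05, 0.66], "twist": [0, 0, 0], "hand": 6}, {"slide": [-0.43, 0.05, 0.66], "twist": [0, 0, 0], "hand": 6}, {"slide": [-0.43, 0.05, 0.66], "twist": [0, 0, 0], "hand": 6}, {"slide": [-0.22, 0.02, 0.34], "twist": [0, 0, 0], "hand": 6}, {"slide": [-0.2, 0, 0.3], "twist": [0, 0, 0], "hand": 6}, {"slide": [0, 0, 0], "twist": [0, 0, 0], "hand": 6}, {"slide": [0, 0, 0], "twist": [0, 0, 0], "hand": 6}, {"slide": [0, 0, 0], "twist": [0, 0, 0], "hand": 6}, {"slide": [0, 0, 0], "twist": [0, 0, 0], "hand": 6}, {"slide": [0, 0, 0], "twist": [0, 0, 0], "hand": 6}]'

```text
time_s: 7.75
ee_pos: [0.5052, 0.3276, 0.1462]
ee_rot: [-2.758, -0.837, -0.734]
ft_force: [0.3, -0.3, -0.5]
grip_width: 0.011
finger_force: 30.0
```

```bash
python3 - <<'E'
from h import *
plan([.495,.319,.077],[.497,.318],38); print(ctrl.get_obs()['joint_pos'])
im,d,c=shot('wrist','w4'); P,im,d=cloud('w4'); i=im.astype(int)
q=P[(d>0)&(P[...,2]>.055)&(P[...,2]<.075)&(abs(P[...,0]-.495)<.04)&(abs(P[...,1]-.319)<.04)]
print(len(q),np.percentile(q,[1,50,99],0).round(3))
q=P[(d>0)&(i[...,0]>110)&(i[...,2]<i[...,0]-60)&(abs(P[...,0]-.495)<.05)&(abs(P[...,1]-.319)<.05)]
print(len(q),np.percentile(q,[1,50,99],0).round(3))
E
```

```text
pos [0.5052 0.3276 0.1462] toolaxes x [0.722 0.477 0.501] y [ 0.559 -0.829 -0.017] z [ 0.408  0.292 -0.865] t 7.75 w 0.01095235865441332
slide units total [-1.541  0.086  1.772]
twist units total [-0.261  1.319  0.103]
[-0.61723645  0.48106475  0.0141031   2.13200112 -1.36061721  0.01465473
 -0.2315627 ]
154 [[0.469 0.299 0.056]
 [0.473 0.307 0.066]
 [0.514 0.328 0.068]]
840 [[0.477 0.302 0.153]
 [0.507 0.327 0.16 ]
 [0.521 0.337 0.253]]
```

View pics/w4.png

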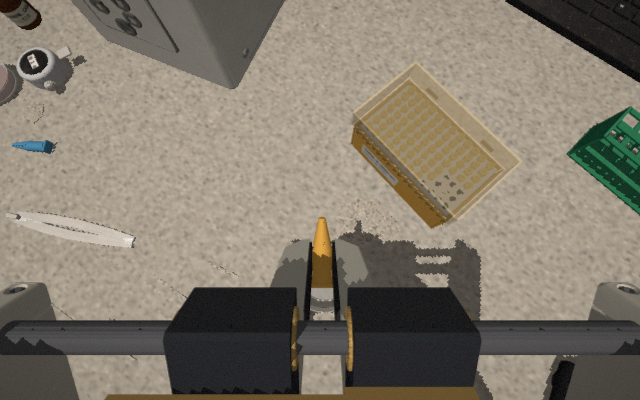

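Tilting this way runs into the wrist limit (j6≈0). The opposite tilt has plenty of range, so I swing over to it.

play_rows --deltas '[{"slide": [0, 0, -0.4], "twist": [0, -1, 0], "hand": 6}, {"slide": [0, 0, -0.4], "twist": [0, -1, 0], "hand": 6}, {"slide": [0, 0, 0], "twist": [0, -1, 0], "hand": 6}, {"slide": [0, 0, 0], "twist": [0, -1, 0], "hand": 6}, {"slide": [0, 0, 0], "twist": [0, -1, 0], "hand": 6}, {"slide": [0, 0, 0], "twist": [0, -1, 0], "hand": 6}, {"slide": [0, 0, 0], "twist": [0, -1, 0], "hand": 6}, {"slide": [0, 0, 0], "twist": [0, -1, 0], "hand": 6}, {"slide": [0, 0, 0], "twist": [0, -1, 0], "hand": 6}, {"slide": [0, 0, 0], "twist": [0, -1, 0], "hand": 6}]'

```text
time_s: 8.63
ee_pos: [0.5075, 0.3333, 0.1363]
ee_rot: [2.893, 0.915, -0.532]
ft_force: [0.7, 0.7, 0.3]
grip_width: 0.0107
finger_force: 30.0
```

```bash
python3 - <<'E'
from h import *
plan([.495,.319,.12],[.497,.318],-45); print(ctrl.get_obs()['joint_pos'])
E
```

```text
pos [0.5075 0.3333 0.1363] toolaxes x [ 0.764  0.547 -0.342] y [ 0.568 -0.822 -0.045] z [-0.306 -0.16  -0.939] t 8.6333 w 0.010700209129380009
slide units total [-0.394  0.177  0.714]
twist units total [-0.184 -4.153  0.524]
[-0.95191326  0.92890565  0.76706278  1.3285415  -0.53409973  1.47327085
 -1.10799898]
```

play_rows --deltas '[{"slide": [0, 0, 0], "twist": [0, -1, 0.1], "hand": 6}, {"slide": [0, 0, 0], "twist": [0, -1, 0.1], "hand": 6}, {"slide": [0, 0, 0], "twist": [0, -1, 0.1], "hand": 6}, {"slide": [0, 0, 0], "twist": [0, -1, 0.1], "hand": 6}, {"slide": [0, 0, 0], "twist": [0, 0, 0], "hand": 6}, {"slide": [0, 0, 0], "twist": [0, 0, 0], "hand": 6}, {"slide": [0, 0, 0], "twist": [0, 0, 0], "hand": 6}, {"slide": [0, 0, 0], "twist": [0, 0, 0], "hand": 6}, {"slide": [0, 0, 0], "twist": [0, 0, 0], "hand": 6}, {"slide": [0, 0, 0], "twist": [0, 0, 0], "hand": 6}]'

```text
time_s: 9.47
ee_pos: [0.5071, 0.3329, 0.1373]
ee_rot: [2.638, 0.785, -1.071]
ft_force: [-0.3, -0.2, -0.3]
grip_width: 0.011
finger_force: 30.0
```

```bash
python3 - <<'E'
from h import *
plan([.492,.317,.095],[.497,.318],-45); print(ctrl.get_obs()['joint_pos'])
plan([.492,.317,.077])
E
```

```text
pos [0.5071 0.3329 0.1373] toolaxes x [ 0.599  0.403 -0.692] y [ 0.538 -0.842 -0.024] z [-0.592 -0.358 -0.722] t 9.4667 w 0.011046427517890155
slide units total [0.461 0.209 1.506]
twist units total [-0.167 -0.201  0.156]
[-0.81207346  1.14609867  0.64706973  0.91266931 -0.42402331  1.98231054
 -1.2677312 ]
pos [0.5071 0.3329 0.1373] toolaxes x [ 0.599  0.403 -0.692] y [ 0.538 -0.842 -0.024] z [-0.592 -0.358 -0.722] t 9.4667 w 0.011046427517890155
slide units total [0.876 0.224 1.939]
```

play_rows --deltas '[{"slide": [0, 0, 0], "twist": [0, 0.7, 0], "hand": 6}, {"slide": [0, 0, 0], "twist": [0, 0.5, 0], "hand": 6}, {"slide": [0.1, 0.1, 0.4], "twist": [0, 0, 0], "hand": 6}, {"slide": [0.1, 0.1, 0.4], "twist": [0, 0, 0], "hand": 6}, {"slide": [0.1, 0, 0.4], "twist": [0, 0, 0], "hand": 6}, {"slide": [0, 0, 0], "twist": [0, 0, 0], "hand": 6}, {"slide": [0, 0, 0], "twist": [0, 0, 0], "hand": 6}, {"slide": [0, 0, 0], "twist": [0, 0, 0], "hand": 6}, {"slide": [0, 0, 0], "twist": [0, 0, 0], "hand": 6}, {"slide": [0, 0, 0], "twist": [0, 0, 0], "hand": 6}]'

```text
time_s: 10.3
ee_pos: [0.4987, 0.3208, 0.1018]
ee_rot: [2.727, 0.809, -0.913]
ft_force: [0.1, -1.0, 0.3]
grip_width: 0.0107
finger_force: 30.0
```

```bash
python3 - <<'E'
from h import *
plan([.492,.317,.077],[.497,.318],-38); print(ctrl.get_obs()['joint_pos'])
E
```

```text
pos [0.4987 0.3208 0.1018] toolaxes x [ 0.669  0.444 -0.596] y [ 0.538 -0.842 -0.024] z [-0.513 -0.305 -0.802] t 10.3 w 0.010737638139856558
slide units total [0.287 0.004 0.817]
twist units total [-0.183 -0.232  0.135]
[-0.85472166  1.08524637  0.65769456  1.12432633 -0.43944842  1.73467766
 -1.22170837]
```

Tilt is 37°, with all joints well inside range. I take the last lowering, then look from the side.

play_rows --deltas '[{"slide": [0.1, 0, 0.27], "twist": [0, 0, 0], "hand": 6}, {"slide": [0.1, 0, 0.27], "twist": [0, 0, 0], "hand": 6}, {"slide": [0.09, 0, 0.28], "twist": [0, 0, 0], "hand": 6}, {"slide": [0, 0, 0], "twist": [0, 0, 0], "hand": 6}, {"slide": [0, 0, 0], "twist": [0, 0, 0], "hand": 6}, {"slide": [0, 0, 0], "twist": [0, 0, 0], "hand": 6}, {"slide": [0, 0, 0], "twist": [0, 0, 0], "hand": 6}, {"slide": [0, 0, 0], "twist": [0, 0, 0], "hand": 6}, {"slide": [0, 0, 0], "twist": [0, 0, 0], "hand": 6}, {"slide": [0, 0, 0], "twist": [0, 0, 0], "hand": 6}]'

```text
time_s: 11.13
ee_pos: [0.4916, 0.3169, 0.0764]
ee_rot: [2.726, 0.808, -0.914]
ft_force: [0.1, 1.4, 0.1]
grip_width: 0.0109
finger_force: 30.0
```

```bash
python3 - <<'E'
from h import *
plan([.492,.317,.077])
im,d,c=shot('scene','s2'); a=cv2.resize(im[130:230,160:300],None,fx=4,fy=4,interpolation=cv2.INTER_CUBIC)
cv2.imwrite('pics/s2c.png',a[:,:,::-1])
E
```

```text
pos [0.4916 0.3169 0.0764] toolaxes x [ 0.668  0.444 -0.597] y [ 0.538 -0.842 -0.024] z [-0.514 -0.305 -0.802] t 11.1333 w 0.010931075264659019
slide units total [-0.001  0.005 -0.024]
```

View pics/s2c.png

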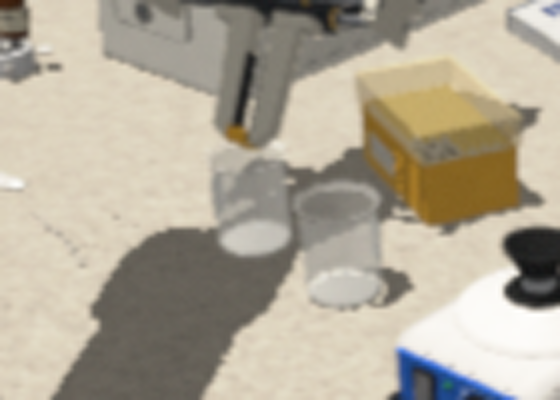

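The crop shows the yellow tube at (238,135), held just above the mouth of the left beaker at (250,160). I release.

play_rows --deltas '[{"slide": [0, 0, 0], "twist": [0, 0, 0], "hand": 32}, {"slide": [0, 0, 0], "twist": [0, 0, 0], "hand": 32}, {"slide": [0, 0, 0], "twist": [0, 0, 0], "hand": 32}, {"slide": [0, 0, 0], "twist": [0, 0, 0], "hand": 32}, {"slide": [0, 0, -0.4], "twist": [0, 0, 0], "hand": 32}, {"slide": [0, 0, -0.8], "twist": [0, 0, 0], "hand": 32}, {"slide": [-0.5, 0, -0.8], "twist": [0, 0, 0], "hand": 32}, {"slide": [-0.5, 0, -0.8], "twist": [0, 1, 0], "hand": 32}, {"slide": [-0.5, 0, -0.8], "twist": [0, 1, 0], "hand": 32}, {"slide": [0, 0, -0.8], "twist": [0, 1, 0], "hand": 32}]'

```text
time_s: 12.02
ee_pos: [0.5237, 0.3326, 0.214]
ee_rot: [2.913, 0.856, -0.481]
ft_force: [-0.0, 1.0, 1.2]
grip_width: 0.0322
finger_force: 0.0
```

```bash
python3 - <<'E'
from h import *
plan([.45,.05,.24],[-.1,1.]); print(ctrl.get_obs()['joint_pos'])
im,d,c=shot('scene','s3'); P,im,d=cloud('s3'); i=im.astype(int)
m=(i[...,0]>100)&(i[...,2]<i[...,0]-45); m[:,:205]=0; m[:,236:]=0; m[:160]=0; m[202:]=0
print(m.sum(),P[m].mean(0) if m.any() else '')
a=cv2.resize(im[130:230,160:320],None,fx=4,fy=4,interpolation=cv2.INTER_CUBIC)
cv2.imwrite('pics/s3c.png',a[:,:,::-1])
E
```

```text
pos [0.5237 0.3326 0.214 ] toolaxes x [ 0.796  0.516 -0.315] y [ 0.538 -0.843 -0.023] z [-0.277 -0.151 -0.949] t 12.0167 w 0.032189205336935416
slide units total [-7.094  6.599  1.28 ]
twist units total [ -1.88    2.621 -10.402]
[-0.91106173  0.84095354  0.72081811  1.22123993 -0.44951812  1.57672037
 -1.21725101]
34 [0.48236932 0.29968903 0.02072346]
```

View pics/s3c.png

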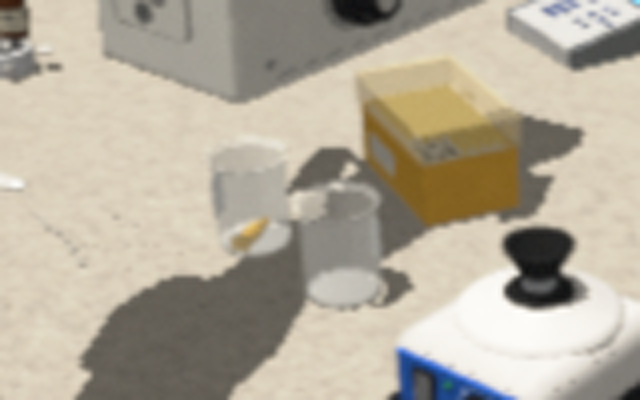

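The yellow tube lies inside the left beaker at crop (250,235). I level the tool and head for the rack.

play_rows --deltas '[{"slide": [0, 0, -0.4], "twist": [0, 1, 0], "hand": 40}, {"slide": [0, 0, -0.4], "twist": [0, 1, 0], "hand": 40}, {"slide": [0, 0, 0], "twist": [0, 1, 0], "hand": 40}, {"slide": [-0.4, 0.6, 0], "twist": [0, 0, -1], "hand": 40}, {"slide": [-0.5, 0.7, 0], "twist": [0, 0, -1], "hand": 40}, {"slide": [-0.6, 0.7, 0], "twist": [0, 0, -1], "hand": 40}, {"slide": [-0.7, 0.6, 0], "twist": [0, 0, -1], "hand": 40}, {"slide": [-0.7, 0.5, 0], "twist": [0, 0, -1], "hand": 40}, {"slide": [-0.8, 0.4, 0], "twist": [0, 0, -1], "hand": 40}, {"slide": [-0.8, 0.4, 0], "twist": [0, 0, -1], "hand": 40}]'

```text
time_s: 12.9
ee_pos: [0.5345, 0.153, 0.232]
ee_rot: [-2.474, -1.894, 0.017]
ft_force: [0.0, -0.4, 0.4]
grip_width: 0.0398
finger_force: 0.0
```

```bash
python3 - <<'E'
from h import *
plan([.47,-.25,.24],[0,1.]); print(ctrl.get_obs()['joint_pos'])
P,im,d=cloud('s3'); i=im.astype(int)
q=P[(d>0)&(i.max(-1)<80)&(abs(P[...,2]-.1085)<.004)&(abs(P[...,0]-.51)<.03)&(abs(P[...,1]-.035)<.03)]
print('rim',len(q),q.min(0),q.max(0),q.mean(0))
E
```

```text
pos [0.5345 0.153  0.232 ] toolaxes x [0.261 0.965 0.007] y [ 0.965 -0.261 -0.027] z [-0.024  0.014 -1.   ] t 12.9 w 0.03979880427777348
slide units total [-13.528   1.419  -0.396]
twist units total [-0.247 -0.098 -2.519]
[-0.67251567  0.51313758  0.57451926  1.67709358 -0.32903957  1.0689582
 -0.25374866]
rim 83 [0.49071851 0.01694218 0.10456918] [0.5299909  0.05687646 0.11003095] [0.51032858 0.03934383 0.10742471]
```

play_rows --deltas '[{"slide": [-1, 0.1, -0.05], "twist": [0, 0, 0], "hand": 40}, {"slide": [-1, 0.1, -0.05], "twist": [0, 0, 0], "hand": 40}, {"slide": [-1, 0.1, -0.05], "twist": [0, 0, 0], "hand": 40}, {"slide": [-1, 0.1, -0.05], "twist": [0, 0, 0], "hand": 40}, {"slide": [-1, 0.1, 0], "twist": [0, 0, 0], "hand": 40}, {"slide": [-1, 0.1, 0], "twist": [0, 0, 0], "hand": 40}, {"slide": [-1, 0.1, 0], "twist": [0, 0, 0], "hand": 40}, {"slide": [0, 0, 0], "twist": [-0.25, -0.1, -0.9], "hand": 40}, {"slide": [0, 0, 0], "twist": [0, 0, -0.8], "hand": 40}, {"slide": [0, 0, 0], "twist": [0, 0, -0.8], "hand": 40}]'

```text
time_s: 13.73
ee_pos: [0.4991, -0.0545, 0.2361]
ee_rot: [2.226, 2.215, -0.003]
ft_force: [-0.1, 0.3, -0.0]
grip_width: 0.0399
finger_force: 0.0
```

```bash
python3 - <<'E'
from h import *
plan([.48,-.26,.22],[0,1.]); print(ctrl.get_obs()['joint_pos'])
shot('wrist','w5'); P,im,d=cloud('w5'); i=im.astype(int)
q=P[(d>0)&(i.max(-1)<80)&(abs(P[...,2]-.1085)<.005)&(abs(P[...,0]-.51)<.03)&(abs(P[...,1]-.035)<.03)]
print('rim',len(q),np.percentile(q,[1,50,99],0).round(4),cv2.minEnclosingCircle(q[:,:2].astype('f4')*1000) if len(q) else '')
q=P[(d>0)&(P[...,2]>.109)&(P[...,2]<.122)&(abs(P[...,0]-.49)<.025)&(abs(P[...,1]+.265)<.025)]
if len(q):print('cap',len(q),np.percentile(q,[2,50,98],0).round(4),cv2.minEnclosingCircle(q[:,:2].astype('f4')*1000))
E
```

```text
pos [ 0.4991 -0.0545  0.2361] toolaxes x [ 0.005  1.    -0.002] y [ 1.    -0.005 -0.001] z [-0.001 -0.002 -1.   ] t 13.7333 w 0.03987076909809001
slide units total [-6.852 -0.601  0.551]
twist units total [-0.005  0.021 -0.048]
[-0.31748857  0.4047366   0.54484465  1.82905223 -0.24628592  0.97579254
  0.32573058]
rim 1151 [[0.4892 0.0192 0.1036]
 [0.5094 0.0392 0.1083]
 [0.5278 0.0574 0.1108]] ((508.5050964355469, 38.56700134277344), 20.448503494262695)
cap 257 [[ 0.48   -0.2706  0.1096]
 [ 0.4888 -0.2599  0.1159]
 [ 0.4976 -0.2539  0.1177]] ((488.7195129394531, -263.1439514160156), 9.958734512329102)
```

play_rows --deltas '[{"slide": [-1, -0.05, 0], "twist": [0, 0, 0], "hand": 40}, {"slide": [-1, -0.05, 0], "twist": [0, 0, 0], "hand": 40}, {"slide": [-1, -0.05, 0], "twist": [0, 0, 0], "hand": 40}, {"slide": [-1, -0.05, 0], "twist": [0, 0, 0], "hand": 40}, {"slide": [-1, -0.05, 0.1], "twist": [0, 0, 0], "hand": 40}, {"slide": [-1, -0.05, 0.1], "twist": [0, 0, 0], "hand": 40}, {"slide": [-0.9, -0.05, 0.3], "twist": [0, 0, 0], "hand": 40}, {"slide": [0, 0, 0.9], "twist": [0, 0, 0], "hand": 40}, {"slide": [0, 0, 0.6], "twist": [0, 0, 0], "hand": 40}, {"slide": [0, 0, 0], "twist": [0, 0, 0], "hand": 40}]'

```text
time_s: 14.62
ee_pos: [0.4852, -0.2597, 0.1729]
ee_rot: [-2.228, -2.206, 0.007]
ft_force: [0.3, -0.3, 0.5]
grip_width: 0.0399
finger_force: 0.0
```

```bash
python3 - <<'E'
from h import *
shot('wrist','w6'); P,im,d=cloud('w6'); i=im.astype(int)
q=P[(d>0)&(P[...,2]>.112)&(P[...,2]<.122)&(abs(P[...,0]-.49)<.025)&(abs(P[...,1]+.265)<.025)]
q=P[(d>0)&(i.min(-1)>130)&(P[...,2]>.112)&(P[...,2]<.122)&(abs(P[...,0]-.49)<.02)&(abs(P[...,1]+.265)<.02)]
print('cap',len(q),np.percentile(q,[2,50,98],0).round(4),cv2.minEnclosingCircle(q[:,:2].astype('f4')*1000))
plan([.4887,-.264,.09],[0,1.])
E
```

```text
Traceback (most recent call last):
IndexError: index -1 is out of bounds for axis 0 with size 0
```

```bash
python3 - <<'E'
from h import *
P,im,d=cloud('w6')
for r in(.025,.035):
  s=(d>0)&(P[...,2]>.108)&(P[...,2]<.124)&(np.hypot(P[...,0]-.4887,P[...,1]+.264)<r); q=P[s]
  print(len(q)); 
  if len(q): print(np.percentile(q,[2,50,98],0).round(4),cv2.minEnclosingCircle(q[:,:2].astype('f4')*1000),np.median(im[s],0),np.argwhere(s).mean(0))
plan([.4887,-.264,.09],[0,1.])
E
```

```text
571
[[ 0.4802 -0.2717  0.1094]
 [ 0.4883 -0.2622  0.1162]
 [ 0.4971 -0.2544  0.1177]] ((488.61688232421875, -263.470703125), 9.708385467529297) [131. 126. 118.] [219.76007005 326.47460595]
571
[[ 0.4802 -0.2717  0.1094]
 [ 0.4883 -0.2622  0.1162]
 [ 0.4971 -0.2544  0.1177]] ((488.61688232421875, -263.470703125), 9.708385467529297) [131. 126. 118.] [219.76007005 326.47460595]
pos [ 0.4865 -0.2601  0.1748] toolaxes x [ 0.009  1.    -0.   ] y [ 1.    -0.009 -0.004] z [-0.004 -0.    -1.   ] t 14.6667 w 0.0402114176102912
slide units total [-0.13   0.086  2.828]
twist units total [-0.041  0.001 -0.085]
```

play_rows --deltas '[{"slide": [-0.12, 0.08, 0.6], "twist": [-0.04, 0, -0.08], "hand": 40}, {"slide": [0, 0, 0.8], "twist": [0, 0, 0], "hand": 40}, {"slide": [0, 0, 0.8], "twist": [0, 0, 0], "hand": 40}, {"slide": [0, 0, 0.6], "twist": [0, 0, 0], "hand": 40}, {"slide": [0, 0, 0], "twist": [0, 0, 0], "hand": 30}, {"slide": [0, 0, 0], "twist": [0, 0, 0], "hand": 24}, {"slide": [0, 0, 0], "twist": [0, 0, 0], "hand": 14}, {"slide": [0, 0, 0], "twist": [0, 0, 0], "hand": 14}, {"slide": [0, 0, 0], "twist": [0, 0, 0], "hand": 14}, {"slide": [0, 0, 0], "twist": [0, 0, 0], "hand": 14}]'

```text
time_s: 15.5
ee_pos: [0.4914, -0.2654, 0.0942]
ee_rot: [2.215, 2.217, 0.004]
ft_force: [0.4, -0.5, 4.3]
grip_width: 0.018
finger_force: 30.0
```

```bash
python3 - <<'E'
from h import *
plan([.4886,-.2635,.09],[0,1.]);o=ctrl.get_obs();print(o['ft_force'],o['finger_force'],o['wrist_torque'])
E
```

```text
pos [ 0.4914 -0.2654  0.0942] toolaxes x [-0.001  1.    -0.004] y [1.    0.001 0.007] z [ 0.007 -0.004 -1.   ] t 15.5 w 0.01803569847233524
slide units total [ 0.064 -0.096  0.138]
twist units total [0.071 0.039 0.01 ]
[ 0.44422576 -0.48605957  4.30197919] 30.000976399169303 [-0.01667889  0.09837706 -0.02163405]
```

play_rows --deltas '[{"slide": [0, 0, -0.3], "twist": [0, 0, 0], "hand": 14}, {"slide": [0, 0, -0.5], "twist": [0, 0, 0], "hand": 14}, {"slide": [0, 0, -0.6], "twist": [0, 0, 0], "hand": 14}, {"slide": [0, 0, -0.6], "twist": [0, 0, 0], "hand": 14}, {"slide": [0, 0, -0.6], "twist": [0, 0, 0], "hand": 14}, {"slide": [0, 0, -0.6], "twist": [0, 0, 0], "hand": 14}, {"slide": [0, 0, -0.6], "twist": [0, 0, 0], "hand": 14}, {"slide": [0, 0, -0.6], "twist": [0, 0, 0], "hand": 14}, {"slide": [0, 0, -0.6], "twist": [0, 0, 0], "hand": 14}, {"slide": [0, 0, 0], "twist": [0, 0, 0], "hand": 14}]'

```text
time_s: 16.33
ee_pos: [0.491, -0.2657, 0.2466]
ee_rot: [2.212, 2.214, 0.005]
ft_force: [-0.2, -0.2, 0.4]
grip_width: 0.0183
finger_force: 30.0
```

```bash
python3 - <<'E'
from h import *
plan([.5086,.0384,.25],[0,1.]);o=ctrl.get_obs();print(o['ft_force'],o['finger_force'])
for n,f in(('scene','s7'),('side','d7'),('wrist','w7')):
  shot(n,f);P,im,d=cloud(f)
  s=(d>0)&(P[...,2]>.1)&(P[...,2]<.25)&(np.hypot(P[...,0]-.49,P[...,1]+.265)<.02); q=P[s]
  print(n,len(q))
  for z in np.arange(.1,.25,.015):
    k=q[abs(q[:,2]-z)<.0075]
    if len(k)>3: print(round(z,3),len(k),np.percentile(k[:,:2],[5,50,95],0).round(4).tolist(),np.median(im[s][abs(q[:,2]-z)<.0075],0))
E
```

```text
pos [ 0.491  -0.2657  0.2466] toolaxes x [-0.001  1.    -0.006] y [1.    0.001 0.011] z [ 0.011 -0.006 -1.   ] t 16.3333 w 0.018279500454695355
slide units total [10.136  0.595 -0.167]
twist units total [0.103 0.056 0.007]
[-0.20205625 -0.17363714  0.42436964] 29.999820379307494
scene 442
0.16 22 [[0.4863, -0.2706], [0.4881, -0.2684], [0.4904, -0.2645]] [139.  125.5 101.5]
0.175 57 [[0.4835, -0.273], [0.4859, -0.2693], [0.4919, -0.2618]] [135. 118.  89.]
0.19 81 [[0.4834, -0.2737], [0.4858, -0.2696], [0.4923, -0.2623]] [139. 129. 107.]
0.205 80 [[0.4838, -0.273], [0.486, -0.2693], [0.4938, -0.2612]] [125. 126. 121.]
0.22 82 [[0.4841, -0.2733], [0.4863, -0.2693], [0.4925, -0.2615]] [125. 126. 121.]
0.235 86 [[0.4847, -0.2728], [0.4868, -0.2693], [0.4938, -0.261]] [124.5 125.  120. ]
side 260
0.16 17 [[0.4813, -0.2727], [0.4848, -0.2689], [0.4895, -0.266]] [140. 135. 116.]
0.175 37 [[0.4792, -0.2752], [0.4848, -0.271], [0.4934, -0.2671]] [166. 143. 118.]
0.19 42 [[0.48, -0.2738], [0.4851, -0.2712], [0.4934, -0.2666]] [171.  155.  141.5]
0.205 43 [[0.4802, -0.2738], [0.4861, -0.2708], [0.4937, -0.2666]] [156. 151. 144.]
0.22 45 [[0.4807, -0.2742], [0.4857, -0.2708], [0.4933, -0.2663]] [155. 150. 142.]
0.235 39 [[0.4813, -0.2731], [0.486, -0.2699], [0.4932, -0.2646]] [155. 149. 143.]
wrist 1142
0.16 11 [[0.4839, -0.2608], [0.4859, -0.2593], [0.4878, -0.258]] [97. 91. 69.]
0.175 66 [[0.48, -0.2608], [0.4867, -0.257], [0.4934, -0.2558]] [112.  96.  74.]
0.19 152 [[0.4799, -0.2615], [0.4865, -0.257], [0.494, -0.2558]] [111. 106.  99.]
0.205 165 [[0.4808, -0.2613], [0.487, -0.2569], [0.4942, -0.2558]] [108. 106. 101.]
0.22 215 [[0.4813, -0.2607], [0.4877, -0.2568], [0.4947, -0.2557]] [107. 106. 101.]
0.235 257 [[0.4819, -0.2607], [0.4884, -0.2567], [0.4955, -0.2556]] [108. 106. 101.]
```

The tube is out (tip at z≈0.156, leaning about 1°). I correct the lean and carry it over the cup.

play_rows --deltas '[{"slide": [0.5, 0.05, 0], "twist": [-0.15, 0, 0], "hand": 14}, {"slide": [0.95, 0.07, 0], "twist": [0, 0, 0], "hand": 14}, {"slide": [1, 0.07, 0], "twist": [0, 0, 0], "hand": 14}, {"slide": [1, 0.07, 0], "twist": [0, 0, 0], "hand": 14}, {"slide": [1, 0.07, 0], "twist": [0, 0, 0], "hand": 14}, {"slide": [1, 0.07, 0], "twist": [0, 0, 0], "hand": 14}, {"slide": [1, 0.07, 0], "twist": [0, 0, 0], "hand": 14}, {"slide": [1, 0.07, 0], "twist": [0, 0, 0], "hand": 14}, {"slide": [1, 0.07, 0], "twist": [0, 0, 0], "hand": 14}, {"slide": [0.9, 0.06, 0], "twist": [0, 0, 0], "hand": 14}]'

```text
time_s: 17.32
ee_pos: [0.5084, 0.0185, 0.2407]
ee_rot: [2.21, 2.214, 0.016]
ft_force: [0.7, -0.1, 0.5]
grip_width: 0.0186
finger_force: 30.0
```

play_rows --deltas '[{"slide": [0.6, 0.03, 0], "twist": [0, 0, 0], "hand": 14}, {"slide": [0.15, 0, 0], "twist": [0, 0, 0], "hand": 14}, {"slide": [0, 0, 0.3], "twist": [0, 0, 0], "hand": 14}, {"slide": [0, 0, 0.3], "twist": [0, 0, 0], "hand": 14}, {"slide": [0, 0, 0], "twist": [0, 0, 0], "hand": 14}, {"slide": [0, 0, 0], "twist": [0, 0, 0], "hand": 14}, {"slide": [0, 0, 0], "twist": [0, 0, 0], "hand": 14}, {"slide": [0, 0, 0], "twist": [0, 0, 0], "hand": 14}, {"slide": [0, 0, 0], "twist": [0, 0, 0], "hand": 14}, {"slide": [0, 0, 0], "twist": [0, 0, 0], "hand": 14}]'

```text
time_s: 18.15
ee_pos: [0.5109, 0.0383, 0.2244]
ee_rot: [2.209, 2.21, 0.02]
ft_force: [0.1, 0.1, -0.4]
grip_width: 0.0184
finger_force: 30.0
```

```bash
cat > chk.py <<'E'
from h import *
import sys
def chk(tag):
  plan([.512,.0375,.19],[0,1.]);o=ctrl.get_obs();print(o['ft_force'],o['finger_force'],o['joint_pos'])
  for n in('scene','side','wrist'):
    f=n+tag; shot(n,f);P,im,d=cloud(f); i=im.astype(int)
    q=P[(d>0)&(i.max(-1)<70)&(P[...,2]>.095)&(P[...,2]<.112)&(np.hypot(P[...,0]-.509,P[...,1]-.038)<.026)]
    if len(q)>5: print(n,'rim',len(q),np.percentile(q,[2,50,98],0).round(4).tolist())
    q=P[(d>0)&(i.max(-1)>75)&(P[...,2]>.095)&(P[...,2]<.22)&(np.hypot(P[...,0]-.509,P[...,1]-.038)<.016)]
    print(n,len(q),'minz',q[:,2].min() if len(q) else '')
    for z in np.arange(.1,.22,.012):
      k=q[abs(q[:,2]-z)<.006]
      if len(k)>3: print(round(z,3),len(k),np.percentile(k[:,:2],[5,50,95],0).round(4).tolist())
chk(sys.argv[1])
E
python3 chk.py 8
```

```text
pos [0.5109 0.0383 0.2244] toolaxes x [-0.     1.    -0.002] y [1.    0.001 0.021] z [ 0.021 -0.002 -1.   ] t 18.15 w 0.01838480029404944
slide units total [-0.026  0.012  1.148]
twist units total [0.197 0.022 0.005]
[ 0.06278468  0.08020401 -0.44424687] 29.999945533345453 [-0.48499636  0.42206518  0.52496249  1.83646871 -0.25612312  0.92942128
  0.15270154]
scene rim 146 [[0.4925, 0.0196, 0.096], [0.5114, 0.0415, 0.104], [0.5275, 0.054, 0.1094]]
scene 235 minz 0.0961593145305514
0.1 4 [[0.4941, 0.0271], [0.4944, 0.0389], [0.5127, 0.044]]
0.136 9 [[0.5082, 0.034], [0.5093, 0.0355], [0.5123, 0.0387]]
0.148 22 [[0.5049, 0.0323], [0.5092, 0.0336], [0.5142, 0.0382]]
0.16 32 [[0.5045, 0.0299], [0.5078, 0.0325], [0.5157, 0.0391]]
0.172 37 [[0.5045, 0.03], [0.5074, 0.0328], [0.5157, 0.0392]]
0.184 37 [[0.5054, 0.0298], [0.5082, 0.0322], [0.5163, 0.039]]
0.196 37 [[0.5049, 0.0296], [0.5079, 0.0319], [0.5159, 0.0386]]
0.208 36 [[0.5048, 0.0301], [0.5091, 0.0332], [0.5161, 0.0389]]
side 195 minz 0.09504840153019149
0.1 35 [[0.4989, 0.0243], [0.5107, 0.0471], [0.5203, 0.0527]]
0.112 9 [[0.509, 
[... 290 characters left out ...]
98]]
0.184 22 [[0.5012, 0.028], [0.5063, 0.0333], [0.5144, 0.0403]]
0.196 24 [[0.5, 0.0267], [0.5055, 0.0327], [0.513, 0.0391]]
0.208 26 [[0.5016, 0.0275], [0.5084, 0.0327], [0.5148, 0.0386]]
wrist rim 1334 [[0.4897, 0.0246, 0.0955], [0.5076, 0.0398, 0.1056], [0.5265, 0.0576, 0.1102]]
wrist 781 minz 0.13812277237298104
0.148 10 [[0.5056, 0.0436], [0.5079, 0.0447], [0.5111, 0.0455]]
0.16 79 [[0.5024, 0.0426], [0.509, 0.046], [0.5155, 0.047]]
0.172 123 [[0.502, 0.0412], [0.5089, 0.0457], [0.516, 0.047]]
0.184 131 [[0.5027, 0.0416], [0.5089, 0.0459], [0.5161, 0.0469]]
0.196 156 [[0.5029, 0.0418], [0.5094, 0.046], [0.5164, 0.0471]]
0.208 180 [[0.5032, 0.0423], [0.5093, 0.0461], [0.5165, 0.0472]]
```

The tube is vertical and its tip is over the cup centre to within 1 mm. I descend.

play_rows --deltas '[{"slide": [0, -0.01, 0.3], "twist": [0, 0, 0], "hand": 14}, {"slide": [0, -0.01, 0.3], "twist": [0, 0, 0], "hand": 14}, {"slide": [0, -0.01, 0.3], "twist": [0, 0, 0], "hand": 14}, {"slide": [0, 0, 0.2], "twist": [0, 0, 0], "hand": 14}, {"slide": [0, 0, 0.1], "twist": [0, 0, 0], "hand": 14}, {"slide": [0, 0, 0], "twist": [0, 0, 0], "hand": 14}, {"slide": [0, 0, 0], "twist": [0, 0, 0], "hand": 14}, {"slide": [0, 0, 0], "twist": [0, 0, 0], "hand": 14}, {"slide": [0, 0, 0], "twist": [0, 0, 0], "hand": 14}, {"slide": [0, 0, 0], "twist": [0, 0, 0], "hand": 14}]'

```text
time_s: 19.13
ee_pos: [0.5108, 0.0386, 0.1885]
ee_rot: [2.209, 2.211, 0.02]
ft_force: [-0.0, -0.1, -0.4]
grip_width: 0.0181
finger_force: 30.0
```

play_rows --deltas '[{"slide": [0, 0, 0.05], "twist": [0, 0, 0], "hand": 14}, {"slide": [0, 0, 0.05], "twist": [0, 0, 0], "hand": 14}, {"slide": [0, 0, 0.05], "twist": [0, 0, 0], "hand": 14}, {"slide": [0, 0, 0], "twist": [0, 0, 0], "hand": 14}, {"slide": [0, 0, 0], "twist": [0, 0, 0], "hand": 14}, {"slide": [0, 0, 0], "twist": [0, 0, 0], "hand": 14}, {"slide": [0, 0, 0], "twist": [0, 0, 0], "hand": 14}, {"slide": [0, 0, 0], "twist": [0, 0, 0], "hand": 14}, {"slide": [0, 0, 0], "twist": [0, 0, 0], "hand": 14}, {"slide": [0, 0, 0], "twist": [0, 0, 0], "hand": 14}]'

```text
time_s: 19.97
ee_pos: [0.5112, 0.0385, 0.1842]
ee_rot: [2.209, 2.211, 0.021]
ft_force: [0.4, 0.2, 5.3]
grip_width: 0.018
finger_force: 30.0
```

play_rows --deltas '[{"slide": [0, 0, 0.05], "twist": [0, 0, 0], "hand": 14}, {"slide": [0, 0, 0.05], "twist": [0, 0, 0], "hand": 14}, {"slide": [0, 0, 0], "twist": [0, 0, 0], "hand": 14}, {"slide": [0, 0, 0], "twist": [0, 0, 0], "hand": 14}, {"slide": [0, 0, 0], "twist": [0, 0, 0], "hand": 14}, {"slide": [0, 0, 0], "twist": [0, 0, 0], "hand": 14}, {"slide": [0, 0, 0], "twist": [0, 0, 0], "hand": 14}, {"slide": [0, 0, 0], "twist": [0, 0, 0], "hand": 14}, {"slide": [0, 0, 0], "twist": [0, 0, 0], "hand": 14}, {"slide": [0, 0, 0], "twist": [0, 0, 0], "hand": 14}]'

```text
time_s: 20.8
ee_pos: [0.5116, 0.0385, 0.1818]
ee_rot: [2.208, 2.21, 0.022]
ft_force: [-1.3, -0.3, 8.3]
grip_width: 0.0183
finger_force: 30.0
```

```bash
python3 chk.py 9
```

```text
pos [0.5116 0.0385 0.1818] toolaxes x [-0.001  1.    -0.002] y [1.    0.001 0.022] z [ 0.022 -0.002 -1.   ] t 20.8 w 0.0183128953481033
slide units total [-0.033  0.019 -0.272]
twist units total [0.213 0.019 0.009]
[-1.29410119 -0.3300597   8.3373195 ] 30.001652345526963 [-0.45997094  0.47445845  0.49675818  1.89318106 -0.29808097  0.82395566
  0.19114099]
scene rim 92 [[0.4925, 0.0187, 0.0958], [0.5054, 0.0344, 0.1027], [0.5273, 0.0554, 0.106]]
scene 329 minz 0.09683982688687225
0.1 16 [[0.5034, 0.0327], [0.5092, 0.0357], [0.5138, 0.0479]]
0.112 27 [[0.5038, 0.0309], [0.5071, 0.0334], [0.5146, 0.0398]]
0.124 34 [[0.5048, 0.0304], [0.5078, 0.0326], [0.5153, 0.0395]]
0.136 35 [[0.5049, 0.0306], [0.5077, 0.0336], [0.516, 0.0398]]
0.148 34 [[0.505, 0.0305], [0.5085, 0.0331], [0.5152, 0.0398]]
0.16 36 [[0.5052, 0.0304], [0.5082, 0.0329], [0.5155, 0.0398]]
0.172 37 [[0.506, 0.03], [0.5094, 0.0336], [0.5163, 0.0405]]
0.184 31 [[0.498, 0.0276], [0.509, 0.0315], [0.52, 0.039]]
0.196 39 [[0.4975, 0.0273], [0.5089, 0.0296], [0.5168, 0.0325]]
0.208 33 [[0.497, 0.0277], [0.5113, 0.0314], [0.5225
[... 738 characters left out ...]
4], [0.5272, 0.0581, 0.1064]]
wrist 2753 minz 0.09636828827061383
0.1 7 [[0.5071, 0.0427], [0.5092, 0.0436], [0.5106, 0.0447]]
0.112 34 [[0.5037, 0.0438], [0.5088, 0.0462], [0.5146, 0.047]]
0.124 118 [[0.5019, 0.0412], [0.5091, 0.0457], [0.5158, 0.0469]]
0.136 119 [[0.5028, 0.0422], [0.509, 0.0458], [0.516, 0.0469]]
0.148 140 [[0.5031, 0.0423], [0.5096, 0.0459], [0.5162, 0.047]]
0.16 178 [[0.5032, 0.0419], [0.5095, 0.046], [0.5168, 0.047]]
0.172 202 [[0.5035, 0.0421], [0.51, 0.046], [0.5172, 0.0471]]
0.184 260 [[0.4969, 0.0422], [0.5082, 0.0464], [0.5208, 0.0473]]
0.196 462 [[0.4967, 0.0434], [0.5084, 0.047], [0.5198, 0.0489]]
0.208 1142 [[0.4979, 0.0327], [0.5106, 0.0414], [0.5191, 0.0474]]
```

play_rows --deltas '[{"slide": [0, 0, 0.025], "twist": [0, 0, 0], "hand": 14}, {"slide": [0, 0, 0], "twist": [0, 0, 0], "hand": 14}, {"slide": [0, 0, 0], "twist": [0, 0, 0], "hand": 14}, {"slide": [0, 0, 0], "twist": [0, 0, 0], "hand": 14}, {"slide": [0, 0, 0], "twist": [0, 0, 0], "hand": 14}, {"slide": [0, 0, 0], "twist": [0, 0, 0], "hand": 14}, {"slide": [0, 0, 0], "twist": [0, 0, 0], "hand": 14}, {"slide": [0, 0, 0], "twist": [0, 0, 0], "hand": 14}, {"slide": [0, 0, 0], "twist": [0, 0, 0], "hand": 14}, {"slide": [0, 0, 0], "twist": [0, 0, 0], "hand": 14}]'

```text
time_s: 21.78
ee_pos: [0.5117, 0.0384, 0.1812]
ee_rot: [2.208, 2.21, 0.023]
ft_force: [-0.4, -0.2, 8.8]
grip_width: 0.018
finger_force: 30.0
```

```bash
python3 chk.py 10 | grep -E "rim|pos|^\["
python3 - <<'E'
from h import *
a=cv2.imread('pics/scene10.png')[130:230,200:340]; cv2.imwrite('pics/fin.png',cv2.resize(a,None,fx=5,fy=5,interpolation=cv2.INTER_CUBIC))
E
```

```text
pos [0.5117 0.0384 0.1812] toolaxes x [-0.001  1.    -0.002] y [1.    0.001 0.023] z [ 0.023 -0.002 -1.   ] t 21.7833 w 0.01798850041965225
[-0.36751918 -0.164842    8.76708837] 30.00188165491295 [-0.45943552  0.47525292  0.49629336  1.89386243 -0.29880403  0.82229288
scene rim 89 [[0.4923, 0.0183, 0.0956], [0.5056, 0.0333, 0.1022], [0.5275, 0.0545, 0.1056]]
wrist rim 1193 [[0.4892, 0.0236, 0.096], [0.5054, 0.042, 0.1039], [0.5273, 0.0582, 0.1059]]
```

View pics/fin.png

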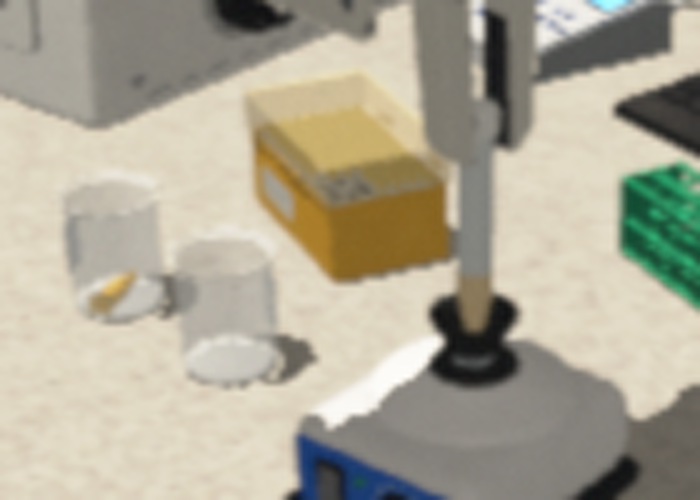

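The tube stands upright in the cup at (475,330) and the yellow tube is in the left beaker at (110,290). The cup has sunk about 4 mm by rim height and TCP, and 3.4 mm by force.

```bash
python3 -c "
from station import ctrl
print(ctrl.hand_in())"
```

```text
the job is handed in; nothing more can be done
None
```

I handed the job in at about 22 s: the yellow tube is in the left beaker, and the white-capped tube is still gripped upright in the mixer cup, holding it down about 4 mm (3.4 mm by force, 3.8–4.3 mm by rim height and tool position). One caution: joint 6 briefly read 1.982 against its 1.98 limit while I tilted for the beaker drop, and I backed it off at once.

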